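Sort the parts stripped from a power supply

ROBOT

A 6-joint arm with a two-finger parallel gripper is mounted at the origin on a cart in front of the work surface, level with it; the furniture and walls round the work are solid. World frame = base frame: x ahead of the robot, y to its left, z up, the work surface at z = 0. Lengths are in m, angles in rad, forces in N, time in s.
With the tool pointing down it reaches from about 0.35 to 0.775 m from the base axis. Payload 5.5 kg.
Tool frame: the origin (TCP) lies between the finger pads; the fingertips stand 19 mm ahead of it and the grasp point (between the pads) is the TCP; z points along the fingers, y is the line along which they close (so a half turn about z gives the same grasp; the last joint's range is limited). The gripper opens to 85 mm and grips with 20 to 120 N. Pads are 22 mm wide; open, the fingers measure 114 mm over their backs; the gripper's body (76 mm by 85 mm) begins 54 mm behind the grasp point. The pads swing forward as they close: fully open they stand 13 mm farther back than shut.
Start: joints at [1.147, 0.313, 0.046, 1.304, 0, 1.431], TCP at [0.161, 0.552, 0.229] pointing down, gripper open.
Joint ranges: [-2.76, 2.76], [-0.86, 1.69], [-1.03, 1.26], [-2.2, 2.34], [-1.47, 1.5], [-3.14, 3.14]. Speed limits (rad/s): [2.57, 2.57, 3.14, 3.14, 3.14, 3.14].

INTERFACE

Orientations are given as a unit quaternion [w, x, y, z].
In Python, from workcell import env gives the robot as it stands.
- The arm moves only by the tool carry_out, never from a script. Its argument "increments" is a list that holds one entry, the list of rows, each a list of 6 numbers: the shift along the tool's x, y, z each as a share of 50 cm, from -1 to 1, then the turn, a rotation vector about the tool's x, y, z each as a share of 2 pi rad, from -1 to 1. In form: [[[x, y, z, ax, ay, az], ...]]. A call has 1 to 5 rows; each row is the pose to reach, as a shift and turn from the pose commanded when the call began, along the tool's axes at that moment, turning the shorter way round; what a row does not reach only later rows make up. A row lasts 1/8 s, in which the tool goes at most 62.5 mm and 10.7 degrees, less where a joint would pass 70% of its speed; a pose out of reach is approached as far as the arm can. A call with a number of a shift or a turn outside -1 to 1 is refused whole. A call with a gripper value outside its range is refused whole. "jaw" is the closure, from 0 (fully open) to 1 (shut), set as the call begins (left out, the last holds). The fingers move at their own pace and stop on an object; "squeeze" is the grip in N (left out, the last holds). Time passes only in rows, so rows that repeat a pose let the fingers close. It gives the time, the measured TCP pose, the force, the opening and the grip force at its end, in the units of the state.
- env.get_state(): the state, without advancing time (a new reading comes with each control period).
- env.read_camera(name): name is "scene" or "top"; returns a dict with "frame" (480x640x3 uint8, blue, green, red), "z_map" (480x640 float32, m along the optical axis (not along the pixel's ray), 0 where there is no reading), "intrinsics" (3x3 intrinsics, pixels), "R" (3x3) and "t" (3): a world point X has camera coordinates R X + t. Camera axes: x right, y down, z forward; pixel columns grow to the right and rows downward; lengths in m; the calibration is good to about 2 mm. A picture is of the moment at which its call begins.
- env.hand_in(): hands the job in; it is judged then, once.
Trained networks look in the newest picture that a camera, given by its name, has taken for a name from the list of things; names that differ only in an ending like _2 or _b are one class to them, and where a whole thing is asked for, a point or a joint stands for the part that bears it (a point fixed in the world has none). Each returns a list of dicts, best first, with "score" (0 to 1); they miss things now and then, are a little off and sometimes report something else, mostly with a low value. They report only what shows in the picture. A call takes as long as a camera call.
- env.find_in(camera, name): "position" ([x, y, z] in m, in world coordinates, good to about 4 mm: the middle of the surface that is visible of it).
The state is a dict: "clock": time; "joint_pos": joint angles; "qvel": joint speeds; "tau": joint torques, N m; "tcp_pos": TCP position; "orientation": TCP orientation; "wrist_force": force on the tool from outside, world axes, zero at the start; "ft_torque": the same for the moment, N m; "finger_gap": finger opening in m; "grip_force": force on a finger pad.
Only numpy, scipy, OpenCV 4.12 (cv2) and the standard library are available. Lean on these libraries where they do the work, as an engineer would, in place of code of your own. Each camera call takes 0.05 s, during which the arm holds its last target. There are 200 camera calls.

TASK

Sort the five loose parts lying along the front of the bench. Put the relay, the heat sink and the small circuit board each into the tray bay that already holds one of its kind, standing flat on the bay's floor right way up, and leave the parts already in the tray standing in their bays; lay the two capacitor cans across the rails of the V-notched rest so that they cannot roll, the large black one in the middle of the wide notches and the small blue one in the middle of the narrow notches.

Things in the scene. Friction and masses are not known exactly. Their poses are not given: they have to be found in the camera images.
- can_large: The larger capacitor can: a black cylinder with a grey stripe, 35 mm in diameter, 68 mm long, about 85 g, lying on its side on the bench, free to roll. Origin at the middle of its axis (17.5 mm above the bench); its x axis is the cylinder's axis. Either end may lead.
- can_small: The smaller capacitor can: a blue cylinder with a white stripe, 25 mm in diameter, 62 mm long, about 45 g, lying on its side on the bench, free to roll. Origin at the middle of its axis (12.5 mm above the bench); its x axis is the cylinder's axis. Either end may lead.
- relay: The loose orange relay, an upright block 22 x 28 x 34 mm (x, y, z) on the bench, to be put away. Origin at the centre of its underside, z up.
- heatsink: The loose finned metal heat sink on the bench, 40 x 60 x 24 mm (x, y, z), fins up and running along x; grip it across x, over the fin ends. To be put away. Origin at the centre of its underside, z up.
- board: The loose small green plug-in circuit board on the bench, to be put away. It measures 42 x 60 x 12 mm (x, y, z) over all; the solid block that fingers meet is 40 x 56 x 14 mm. Grip it across x. Origin at the centre of its underside, z up.
- can_rest: Fixed V-notched rest, 84 x 148 x 36 mm, origin under its centre. On a dark base (top z = 9) two white rails, 8 thick, run along y at x = -22 and +22, tops at z = 36. Each has a wide V notch at y = +34 (left from the robot; 30 wide, 15 deep), a narrow one at y = -34 (21 wide, 10.5 deep). Cans lie along x over both rails; seated, the large one's axis is at z = 45.7, the small one's at 43.2.
- parts_tray: Fixed black open tray, 160 x 270 x 31 mm (x, y, z), origin under its centre on the bench, walls 3 mm, bay floor at z = 6. Two dividers along x make three bays, each 86 mm wide (y), 154 mm deep (x), centred at y = -89, 0 and +89 mm. One part already stands in the rear (+x) of each bay, its centre at about x = +50 mm; the front is free. At yaw 0 its x points away from the robot.
- kept_relay: An orange relay like the loose one, 22 x 28 x 34 mm, already in the tray: it marks the bay for relays. Its axes run as the tray's. Which bay it is in changes; it stands in the rear of that bay. Origin at the centre of its underside.
- kept_heatsink: A finned heat sink like the loose one, 40 x 60 x 24 mm, already in the tray: it marks the bay for heat sinks. Its axes run as the tray's. Which bay it is in changes; it stands in the rear of that bay. Origin at the centre of its underside.
- kept_board: A small green circuit board like the loose one, 42 x 60 x 12 mm, already in the tray: it marks the bay for boards. Its axes run as the tray's. Which bay it is in changes; it stands in the rear of that bay. Origin at the centre of its underside.

How it is judged:
At the end, for the whole second after the job is handed in: Relay, heat sink and board lie flat (within 0.15 rad, 6 mm of the floor) in the bay of their kind, kept parts likewise; large can seated in the wide notches, small in the narrow: 8 mm across, 12 mm along, axis +3/-4 mm high, 0.12 rad; all released, at rest (((y of relay in the frame of parts_tray between -0.129 and -0.049 m and y of kept_relay in the frame of parts_tray between -0.129 and -0.049 m) or (y of relay in the frame of parts_tray between -0.04 and 0.04 m and y of kept_relay in the frame of parts_tray between -0.04 and 0.04 m) or (y of relay in the frame of parts_tray between 0.049 and 0.129 m and y of kept_relay in the frame of parts_tray between 0.049 and 0.129 m)) and x of relay in the frame of parts_tray between -0.077 and 0.077 m and z of each of relay, kept_relay, heatsink, kept_heatsink, board, kept_board in the frame of parts_tray below 0.012 m and angle between each of relay, kept_relay, heatsink, kept_heatsink, board, kept_board's own z axis and vertical below 0.15 rad and x of kept_relay in the frame of parts_tray between -0.077 and 0.077 m and linear speed of each of relay, heatsink, board, can_large, can_small below 0.02 m/s and ((y of heatsink in the frame of parts_tray between -0.129 and -0.049 m and y of kept_heatsink in the frame of parts_tray between -0.129 and -0.049 m) or (y of heatsink in the frame of parts_tray between -0.04 and 0.04 m and y of kept_heatsink in the frame of parts_tray between -0.04 and 0.04 m) or (y of heatsink in the frame of parts_tray between 0.049 and 0.129 m and y of kept_heatsink in the frame of parts_tray between 0.049 and 0.129 m)) and x of heatsink in the frame of parts_tray between -0.077 and 0.077 m and x of kept_heatsink in the frame of parts_tray between -0.077 and 0.077 m and ((y of board in the frame of parts_tray between -0.129 and -0.049 m and y of kept_board in the frame of parts_tray between -0.129 and -0.049 m) or (y of board in the frame of parts_tray between -0.04 and 0.04 m and y of kept_board in the frame of parts_tray between -0.04 and 0.04 m) or (y of board in the frame of parts_tray between 0.049 and 0.129 m and y of kept_board in the frame of parts_tray between 0.049 and 0.129 m)) and x of board in the frame of parts_tray between -0.077 and 0.077 m and x of kept_board in the frame of parts_tray between -0.077 and 0.077 m and x of can_large in the frame of can_rest between -0.012 and 0.012 m and y of can_large in the frame of can_rest between 0.026 and 0.042 m and z of can_large in the frame of can_rest between 0.0417 and 0.0487 m and angle between the x axis of each of can_large, can_small and the x axis of can_rest, either way round below 0.12 rad and x of can_small in the frame of can_rest between -0.012 and 0.012 m and y of can_small in the frame of can_rest between -0.042 and -0.026 m and z of can_small in the frame of can_rest between 0.0392 and 0.0462 m); the robot touches nothing.
It also fails if it takes over 109 s, if anything falls off the work surface, if the arm or the gripper's body presses on something with over 40 N, if the wrist force passes 120 N, or if a joint passes its speed limit or range.

## Working session

There is one attempt and no reset: what is moved stays moved. The work goes in short steps, Python scripts to look and compute and a tool call to move; the robot and the scene stay as the last step left them, time stands still between calls to the robot, and variables do not carry over. Pictures are saved under pics/ and viewed, at most 14 in all, crops included, and the job is handed in when it is done.

Besides the shell and the picture viewer there is one more tool, called after "Request:" by a JSON object that holds its "op" and its "data". carry_out: Moves the arm, as the interface text tells. Its arguments: {"type":"object","properties":{"increments":{"type":"array","items":{"type":"array","items":{"type":"array","items":{"type":"number","minimum":-1,"maximum":1}}}},"jaw":{"type":"number"},"squeeze":{"type":"number"}},"required":["increments"]}

```bash
ls; mkdir -p pics; cat > h.py <<'E'
import numpy as np, cv2
from workcell import env
def shot(cam,fn):
    c=env.read_camera(cam); cv2.imwrite('pics/'+fn,c['frame']); return c
def cloud(c):
    K=c['intrinsics'];z=c['z_map'];v,u=np.mgrid[:480,:640]
    P=np.stack([(u-K[0,2])/K[0,0]*z,(v-K[1,2])/K[1,1]*z,z],-1)
    return (P-c['t'])@c['R']   # R^T (P-t)
E
python3 - <<'E'
from h import *
s=env.get_state();print(s['clock'],s['tcp_pos'],s['orientation'])
for cam in('top','scene'):
    c=shot(cam,cam+'1.png');W=cloud(c);np.savez(cam+'1.npz',W=W,f=c['frame'],z=c['z_map'])
    print(cam,'pos',-c['R'].T@c['t'],c['R'][2])
    for n in 'can_large can_small relay heatsink board can_rest parts_tray'.split():
        print(n,[(np.round(d['position'],3).tolist(),round(d['score'],2)) for d in env.find_in(cam,n)][:4])
E
```

```text
pics
0.0 [0.16078839 0.55152528 0.22789496] [-2.77026756e-04  1.41440055e-01  9.89946403e-01 -8.67590133e-04]
top pos [ 0.52050942 -0.02999651  1.00639887] [ 0.06577189 -0.01653659 -0.99769765]
can_large [([0.46, 0.309, 0.034], 0.91)]
can_small [([0.479, 0.163, 0.023], 0.6)]
relay [([0.485, 0.046, 0.035], 0.68)]
heatsink [([0.454, -0.33, 0.012], 0.86), ([0.487, 0.044, 0.032], 0.62)]
board [([0.47, -0.078, 0.004], 0.66)]
can_rest [([0.642, 0.185, 0.01], 0.68)]
parts_tray [([0.631, -0.14, 0.006], 0.97)]
scene pos [-0.42812081 -0.49702837  0.82071079] [ 0.74499105  0.34687334 -0.56979578]
can_large [([0.452, 0.309, 0.03], 0.96), ([0.687, -0.238, 0.011], 0.24)]
can_small [([0.474, 0.159, 0.025], 0.62)]
relay [([0.478, 0.042, 0.023], 0.64)]
heatsink [([0.457, -0.332, 0.014], 0.7)]
board [([0.474, -0.076, 0.006], 0.68)]
can_rest [([0.623, 0.177, 0.017], 0.57)]
parts_tray [([0.631, -0.148, 0.007], 0.64)]
```

View pics/top1.png

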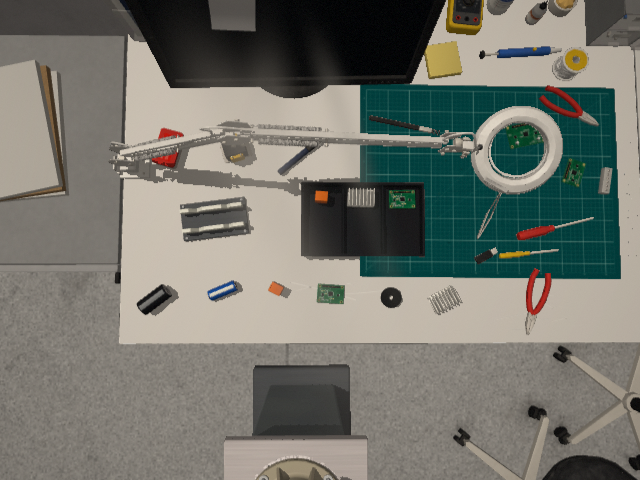

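View pics/scene1.png

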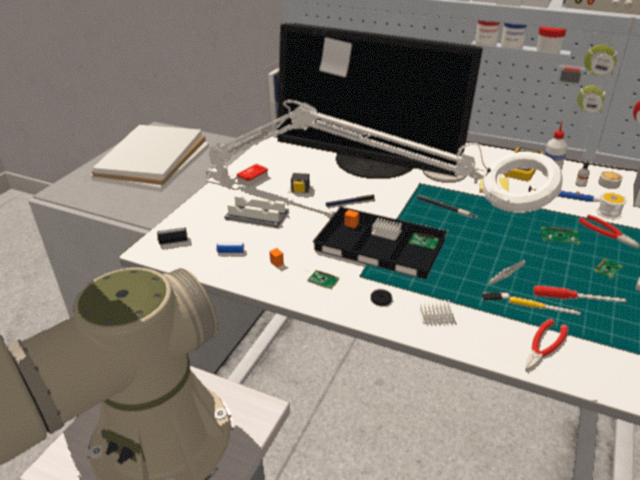

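```bash
cat > m.py <<'E'
from h import *
O={'large':(.455,.309),'small':(.477,.161),'relay':(.482,.044),'board':(.472,-.077),'sink':(.455,-.331),'rest':(.632,.18)}
for cam in('top','scene'):
    d=np.load(cam+'1.npz');W=d['W'];ok=d['z']>0
    tab=ok&(abs(W[...,0]-.42)<.02)&(abs(W[...,1])<.3);print(cam,'bench z',np.median(W[tab][:,2]))
    hsv=cv2.cvtColor(d['f'],cv2.COLOR_BGR2HSV)
    for n,(x,y) in O.items():
        r=.1 if n=='rest' else .05
        m=ok&(np.hypot(W[...,0]-x,W[...,1]-y)<r)&(W[...,2]>(.003 if n=='board' else .006))
        if n=='rest': m&=(W[...,2]>.025)
        P=W[m];rc=cv2.minAreaRect((P[:,:2]*1000).astype(np.float32))
        print(n,m.sum(),'zmax',np.percentile(P[:,2],[50,97]).round(4),'rect',np.round(rc[0],1),np.round(rc[1],1),round(rc[2],1))
    m=ok&(abs(W[...,0]-.64)<.11)&(abs(W[...,1]+.145)<.16)&(W[...,2]>.025)&(W[...,2]<.06)&(hsv[...,2]<70)
    P=W[m];rc=cv2.minAreaRect((P[:,:2]*1000).astype(np.float32));print('tray',m.sum(),np.percentile(P[:,2],[50,90]),rc)
    m=ok&(W[...,2]>.06)&(W[...,2]<.6)&(W[...,0]>.3)&(abs(W[...,1])<.5)
    for a in np.arange(.4,1.0,.05):
        q=m&(abs(W[...,0]-a)<.025)
        if q.sum()>5: print('x',a.round(2),q.sum(),'z',np.percentile(W[q][:,2],[1,50,99]).round(3),'y',W[q][:,1].min().round(2),W[q][:,1].max().round(2))
d=np.load('top1.npz')['f']
a=cv2.resize(d[175:325,120:270],None,fx=4,fy=4);cv2.imwrite('pics/c1.png',a)
a=cv2.resize(d[175:325,265:465],None,fx=4,fy=4);cv2.imwrite('pics/c2.png',a)
E
python3 m.py
```

```text
top bench z -8.75425955581412e-05
large 540 zmax [0.0311 0.0368] rect [462.1 312.6] [35.2 69.4] 36.9
small 331 zmax [0.0223 0.0273] rect [479.9 165.6] [24.8 68.3] 22.4
relay 144 zmax [0.0334 0.0373] rect [485.   43.7] [27.9 22.2] 62.8
board 447 zmax [0.005  0.0088] rect [472.2 -72.4] [89.2 88.5] 61.2
sink 400 zmax [0.0178 0.0262] rect [ 459.  -332.5] [40.3 59.3] 27.4
rest 484 zmax [0.0346 0.0386] rect [641.8 185. ] [ 52.6 135.4] 7.1
tray 1191 [0.03014171 0.03284661] ((638.406005859375, -149.94146728515625), (166.6474609375, 276.0054016113281), 0.13156920671463013)
x 0.65 30 z [0.157 0.163 0.172] y -0.44 -0.41
x 0.7 1469 z [0.155 0.176 0.199] y -0.5 -0.35
x 0.75 6086 z [0.076 0.204 0.266] y -0.5 0.39
x 0.8 2296 z [0.081 0.212 0.257] y -0.5 0.39
x 0.85 36 z [0.2   0.208 0.212] y -0.45 -0.39
x 0.9 359 z [0.064 0.076 0.299] y 0.06 0.27
x 0.95 22427 z [0.065 0.195 0.338] y -0.26 0.27
scene bench z 0.0017369326507637385
large 443 zmax [0.0288 0.0387] rect [447.7 300.2] [57.5 88.2] 35.8
small 313 zmax [0.0212 0.0286] rect [478.  153.3] [80.5 69.6] 68.5
relay 228 zmax [0.0277 0.0385] rect [491.8  41.4] [33.3 61.4] 75.2
board 536 zmax [0.0059 0.0104] rect [472.  -78.4] [98.6 94.7] 26.0
sink 512 zmax [0.0168 0.0275] rect [ 462.4 -335.4] [60.4 83.4] 21.0
rest 537 zmax [0.0331 0.0405] rect [639.7 185.8] [ 62.5 139.2] 8.4
tray 995 [0.03087312 0.03420966] ((636.6483154296875, -149.92845153808594), (170.9729461669922, 272.6801452636719), 0.20413747429847717)
x 0.65 120 z [0.152 0.164 0.177] y -0.46 -0.4
x 0.7 1262 z [0.147 0.176 0.201] y -0.5 -0.35
x 0.75 4114 z [0.067 0.202 0.265] y -0.5 0.39
x 0.8 1155 z [0.069 0.204 0.259] y -0.5 0.39
x 0.9 372 z [0.066 0.079 0.307] y -0.11 0.27
x 0.95 20270 z [0.066 0.245 0.5  ] y -0.5 0.27
```

```bash
cat > m2.py <<'E'
from h import *
from m0 import O
for cam in('top','scene'):
    d=np.load(cam+'1.npz');W=d['W'];ok=d['z']>0;H=cv2.cvtColor(d['f'],cv2.COLOR_BGR2HSV).astype(int);h,s,v=H[...,0],H[...,1],H[...,2]
    for n,(x,y) in O.items():
        m=ok&(np.hypot(W[...,0]-x,W[...,1]-y)<(.1 if n=='rest' else .048))
        z=W[...,2]
        if n=='rest': m&=(z>.025)
        elif n=='board': m&=(h>40)&(h<90)&(s>60)
        else: m&=z>.010
        m=m.astype(np.uint8)
        if n!='rest':
            k,l,st,_=cv2.connectedComponentsWithStats(m,connectivity=4);m=(l==1+st[1:,4].argmax())
        P=W[m.astype(bool)]
        if n in('relay',): Q=P[P[:,2]>.028]
        else: Q=P
        rc=cv2.minAreaRect((Q[:,:2]*1000).astype(np.float32));b=cv2.boxPoints(rc);e=[b[1]-b[0],b[2]-b[1]];e=max(e,key=np.linalg.norm)
        C=np.cov(Q[:,:2].T);w,V=np.linalg.eigh(C)
        print(cam,n,len(Q),'rect',np.round(rc[0],1),np.round(sorted(rc[1]),1),'long axis deg',round(np.degrees(np.arctan2(e[1],e[0]))%180,1),'pca',round(np.degrees(np.arctan2(V[1,1],V[0,1]))%180,1),'mean',(Q.mean(0)*1000).round(1))
for cam in('top','scene'):
    d=np.load(cam+'1.npz');W=d['W'];m=(d['z']>0)&(W[...,2]>.06)&(W[...,2]<.5)
    for y in np.arange(-.4,.36,.1):
        q=m&(abs(W[...,1]-y)<.05)&(W[...,0]<.85)&(W[...,0]>.3)
        print(cam,y.round(2),np.percentile(W[q][:,0],2).round(3), W[q][:,2].min().round(3))
E
cat > m0.py <<'E'
O={'large':(.455,.309),'small':(.477,.161),'relay':(.482,.044),'board':(.472,-.077),'sink':(.455,-.331),'rest':(.632,.18)}
E
python3 m2.py
```

```text
top large 535 rect [462.1 312.6] [35.2 69.4] long axis deg 126.9 pca 127.9 mean [461.8 309.4  30. ]
top small 327 rect [479.9 165.6] [24.7 68.3] long axis deg 112.3 pca 113.0 mean [480.6 162.7  21.8]
top relay 133 rect [485.   43.9] [21.6 27.7] long axis deg 64.1 pca 65.7 mean [484.8  43.7  33.7]
top board 253 rect [470.6 -78. ] [38.8 57.7] long axis deg 87.4 pca 77.4 mean [469.8 -84.4   4.7]
top sink 43 rect [ 472.  -357.5] [ 3.  38.4] long axis deg 27.4 pca 27.7 mean [ 472.4 -357.    19.5]
top rest 484 rect [641.8 185. ] [ 52.6 135.4] long axis deg 97.1 pca 97.2 mean [642.  183.2  33.6]
scene large 424 rect [455.3 311.6] [32.5 72.3] long axis deg 126.8 pca 127.8 mean [452.5 306.6  27.7]
scene small 279 rect [475.4 164.7] [29.  67.8] long axis deg 114.2 pca 113.2 mean [474.2 161.2  21.3]
scene relay 111 rect [483.1  44.8] [24.2 30.5] long axis deg 58.0 pca 69.7 mean [480.7  42.9  34.6]
scene board 246 rect [469.8 -77. ] [41.1 57.7] long axis deg 87.3 pca 86.2 mean [467.8 -79.6   6.7]
scene sink 396 rect [ 458.4 -332. ] [46. 58.] long axis deg 117.3 pca 116.4 mean [ 457.2 -332.9   19.5]
scene rest 537 rect [639.7 185.8] [ 62.5 139.2] long axis deg 98.4 pca 97.0 mean [638.2 182.6  33.1]
top -0.4 0.676 0.15
top -0.3 0.737 0.154
top -0.2 0.761 0.174
top -0.1 0.755 0.186
top -0.0 0.749 0.202
top 0.1 0.748 0.198
top 0.2 0.75 0.141
top 0.3 0.749 0.061
scene -0.4 0.672 0.141
scene -0.3 0.739 0.156
scene -0.2 0.756 0.172
scene -0.1 0.754 0.186
scene -0.0 0.746 0.199
scene 0.1 0.746 0.197
scene 0.2 0.747 0.134
scene 0.3 0.745 0.061
```

View pics/c1.png

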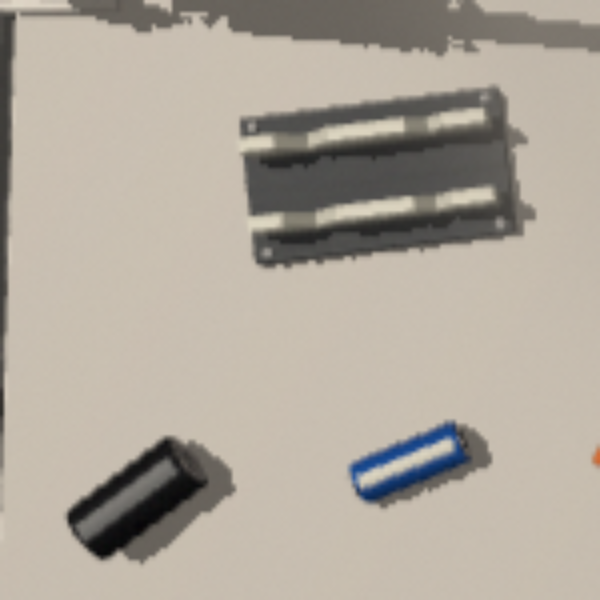

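View pics/c2.png

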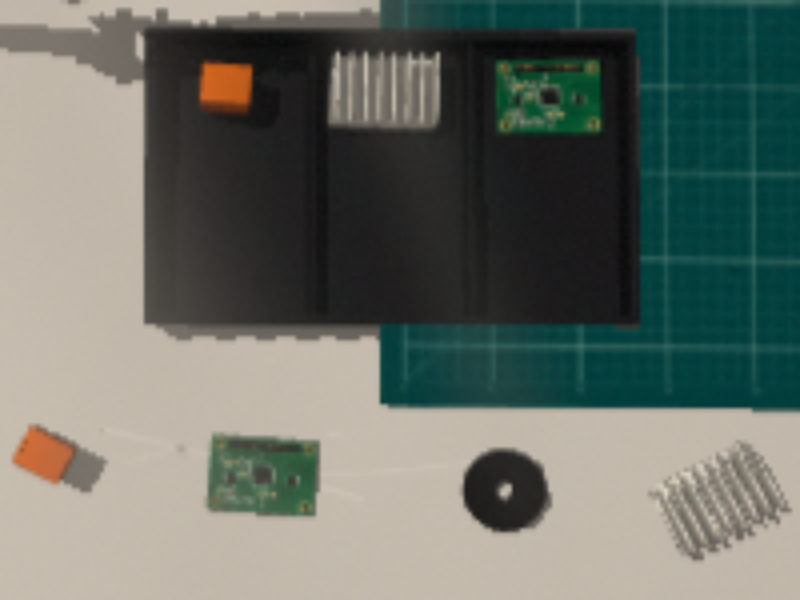

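```bash
cat > go.py <<'E'
import sys
from h import *
from scipy.spatial.transform import Rotation as R
# usage: go.py x y z psi  (or several targets) : rows relative to the given start pose (chained)
def rel(p,psi,q,psq):
    a=np.radians(psi);d=np.array(q)-p
    ex=[np.cos(a+np.pi/2),np.sin(a+np.pi/2)];ey=[np.cos(a),np.sin(a)]
    return np.round([d[:2]@ex/.5,d[:2]@ey/.5,-d[2]/.5,0,0,-((psq-psi+180)%360-180)/360],4).tolist()
if __name__=='__main__':
    s=env.get_state();M=R.from_quat(np.roll(s['orientation'],-1)).as_matrix()
    p=s['tcp_pos'];psi=np.degrees(np.arctan2(M[1,1],M[0,1]))
    print(round(s['clock'],2),p.round(4),round(psi,2),'tilt',M[2,2].round(4),'gap',s['finger_gap'],'F',np.round(s['wrist_force'],1),s['grip_force'],np.round(s['joint_pos'],2))
    a=np.array(sys.argv[1:],float).reshape(-1,4)
    for t in a:
        r=rel(p,psi,t[:3],t[3]);print('->',t,r,'dist',round(np.linalg.norm(t[:3]-p),3)); p,psi=t[:3],t[3]
E
python3 - <<'E'
from h import *
for cam in('top','scene'):
    d=np.load(cam+'1.npz');W=d['W'];H=cv2.cvtColor(d['f'],cv2.COLOR_BGR2HSV).astype(int)
    m=(d['z']>0)&(abs(W[...,0]-.64)<.065)&(abs(W[...,1]-.183)<.1)&(W[...,2]>.005)
    k,l,st,_=cv2.connectedComponentsWithStats(m.astype(np.uint8),connectivity=4);m=(l==1+st[1:,4].argmax())
    rc=cv2.minAreaRect((W[m][:,:2]*1000).astype(np.float32));print(cam,rc)
E
python3 go.py .462 .312 .12 37.5  .462 .312 .020 37.5
```

```text
top ((641.858154296875, 185.44235229492188), (83.9050064086914, 148.4691925048828), 7.141955375671387)
scene ((639.5964965820312, 186.82455444335938), (95.74569702148438, 155.4403839111328), 10.958196640014648)
0.8 [0.161  0.552  0.2289] 73.74 tilt -1.0 gap 0.0849483846298512 F [0.1 0.2 0.2] 0.0 [ 1.15  0.31  0.05  1.3  -0.    1.43]
-> [ 0.462  0.312  0.12  37.5  ] [-0.7122, -0.2923, 0.2177, 0.0, 0.0, 0.1007] dist 0.4
-> [4.62e-01 3.12e-01 2.00e-02 3.75e+01] [0.0, 0.0, 0.2, 0.0, 0.0, -0.0] dist 0.1
```

Request:
{"op": "carry_out", "data": {"increments": [[[-0.5,-0.2,0.12,0,0,0.08],[-0.5,-0.2,0.12,0,0,0.08],[-0.5,-0.2,0.12,0,0,0.08],[-0.5,-0.2,0.12,0,0,0.08],[-0.5,-0.2,0.12,0,0,0.08]]], "jaw": 0, "squeeze": 40}}

```text
clock: 1.42
tcp_pos: [0.375, 0.3837, 0.1681]
orientation: [-0.0, 0.385, 0.923, -0.0]
wrist_force: [-0.4, -1.0, -0.1]
finger_gap: 0.0858
grip_force: 0.0
```

```bash
python3 go.py .462 .312 .10 37.5  .462 .312 .020 37.5
```

```text
1.43 [0.375  0.3837 0.1681] 44.74 tilt -1.0 gap 0.0857636597373883 F [-0.4 -1.  -0.1] 0.0 [ 0.65  0.27 -0.17  1.14 -0.    1.44]
-> [ 0.462  0.312  0.1   37.5  ] [-0.2243, 0.0225, 0.1361, 0.0, 0.0, 0.0201] dist 0.132
-> [4.62e-01 3.12e-01 2.00e-02 3.75e+01] [0.0, 0.0, 0.16, 0.0, 0.0, -0.0] dist 0.08
```

Request:
{"op": "carry_out", "data": {"increments": [[[-0.2243,0.0225,0.136,0,0,0.02],[-0.2243,0.0225,0.136,0,0,0.02],[-0.2243,0.0225,0.136,0,0,0.02],[-0.2243,0.0225,0.22,0,0,0.02],[-0.2243,0.0225,0.296,0,0,0.02]]]}}

```text
clock: 2.05
tcp_pos: [0.4605, 0.3154, 0.0208]
orientation: [0.0, 0.44, 0.898, 0.001]
wrist_force: [-0.5, -0.6, -0.1]
finger_gap: 0.0852
grip_force: 0.0
```

```bash
python3 go.py .462 .312 .020 37.5
```

```text
2.05 [0.4605 0.3154 0.0208] 37.75 tilt -1.0 gap 0.08523439549179075 F [-0.5 -0.6 -0.1] 0.0 [ 0.46  0.43 -0.33  0.81  0.    1.37]
-> [4.62e-01 3.12e-01 2.00e-02 3.75e+01] [-0.0072, -0.0017, 0.0016, 0.0, 0.0, 0.0007] dist 0.004
```

Request:
{"op": "carry_out", "data": {"increments": [[[0,0,0,0,0,0],[0,0,0,0,0,0],[0,0,0,0,0,0],[0,0,0,0,0,0],[0,0,0,0,0,0]]], "jaw": 1}}

```text
clock: 2.68
tcp_pos: [0.4604, 0.3148, 0.0236]
orientation: [0.001, 0.44, 0.898, 0.001]
wrist_force: [-4.3, -2.3, 11.1]
finger_gap: 0.0262
grip_force: 35.5
```

```bash
python3 go.py .462 .312 .12 37.5
```

```text
2.67 [0.4604 0.3148 0.0236] 37.75 tilt -1.0 gap 0.02618859258380899 F [-4.3 -2.3 11.1] 35.52641451358795 [ 0.46  0.43 -0.33  0.82 -0.    1.37]
-> [ 0.462  0.312  0.12  37.5  ] [-0.0064, -0.0008, -0.1929, 0.0, 0.0, 0.0007] dist 0.096
```

```bash
python3 - <<'E'
from h import *
a=shot('top','t2.png')['frame'][240:340,100:220]; b=shot('scene','s2.png')['frame'][180:280,120:240]
cv2.imwrite('pics/c3.png',cv2.resize(np.hstack([a,b]),None,fx=3.3,fy=3.3,interpolation=cv2.INTER_CUBIC))
s=env.get_state();print(s['finger_gap'],s['grip_force'],s['wrist_force'],s['tcp_pos'])
E
```

```text
0.026210556735643247 35.51433563232422 [-5.05122377 -2.63122216  8.71437639] [0.46036355 0.31478059 0.02358019]
```

View pics/c3.png

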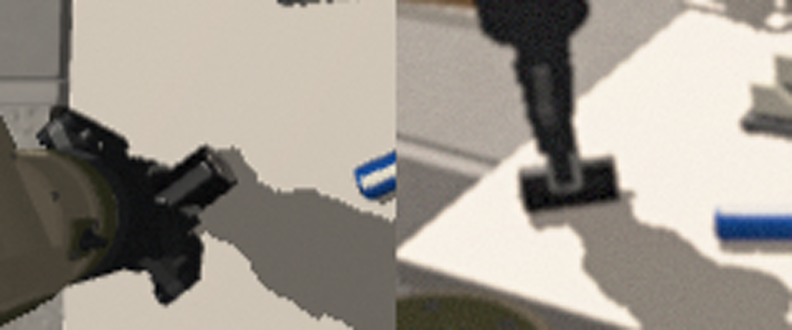

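Request:
{"op": "carry_out", "data": {"increments": [[[0,0,0,0,0,0],[0,0,0,0,0,0],[-0.003,0,0.008,0,0,0],[-0.003,0,0.008,0,0,0]]], "jaw": 0.3}}

```text
clock: 3.28
tcp_pos: [0.4609, 0.3132, 0.0163]
orientation: [-0.0, 0.44, 0.898, -0.0]
wrist_force: [-0.8, -0.2, -1.1]
finger_gap: 0.0598
grip_force: 0.0
```

Request:
{"op": "carry_out", "data": {"increments": [[[0,0,0,0,0,0],[0,0,0,0,0,0],[0,0,0,0,0,0],[0,0,0,0,0,0]]], "jaw": 1, "squeeze": 30}}

```text
clock: 3.78
tcp_pos: [0.4611, 0.3134, 0.017]
orientation: [0.0, 0.44, 0.898, 0.0]
wrist_force: [-1.6, -1.0, 2.8]
finger_gap: 0.0325
grip_force: 29.6
```

Request:
{"op": "carry_out", "data": {"increments": [[[0,0,0,0,0,0],[0,0,0,0,0,0],[0,0,0.009,0,0,0],[0,0,0.009,0,0,0]]], "jaw": 0.3}}

```text
clock: 4.28
tcp_pos: [0.4607, 0.3132, 0.0117]
orientation: [-0.0, 0.44, 0.898, -0.0]
wrist_force: [-0.6, 0.1, -0.1]
finger_gap: 0.0594
grip_force: 0.0
```

Request:
{"op": "carry_out", "data": {"increments": [[[0,0,0,0,0,0],[0,0,0,0,0,0],[0,0,0,0,0,0],[0,0,0,0,0,0]]], "jaw": 1, "squeeze": 30}}

```text
clock: 4.78
tcp_pos: [0.4613, 0.3135, 0.0125]
orientation: [0.0, 0.44, 0.898, 0.0]
wrist_force: [0.4, -0.8, 2.6]
finger_gap: 0.0336
grip_force: 29.9
```

```bash
python3 go.py .462 .312 .12 37.5 .6075 .2151 .12 97.1
```

```text
4.78 [0.4613 0.3135 0.0125] 37.74 tilt -1.0 gap 0.033631193488983434 F [ 0.4 -0.8  2.6] 29.906092286109924 [ 0.45  0.44 -0.34  0.8   0.    1.37]
-> [ 0.462  0.312  0.12  37.5  ] [-0.0033, -0.0007, -0.215, 0.0, 0.0, 0.0007] dist 0.108
-> [ 0.6075  0.2151  0.12   97.1   ] [-0.3309, 0.1129, -0.0, 0.0, 0.0, -0.1656] dist 0.175
```

Request:
{"op": "carry_out", "data": {"increments": [[[0,0,-0.1,0,0,0],[0,0,-0.2,0,0,0]]]}}

```text
clock: 5.03
tcp_pos: [0.4603, 0.313, 0.1126]
orientation: [-0.001, 0.44, 0.898, -0.001]
wrist_force: [0.9, 0.8, 0.4]
finger_gap: 0.0334
grip_force: 30.2
```

```bash
python3 go.py .6373 .2192 .112 97.1 .6373 .2192 .042 97.1
```

```text
5.03 [0.4603 0.313  0.1126] 37.74 tilt -1.0 gap 0.033443775723051995 F [0.9 0.8 0.4] 30.243456959724426 [ 0.45  0.34 -0.21  1.02  0.    1.37]
-> [ 0.6373  0.2192  0.112  97.1   ] [-0.365, 0.1651, 0.0011, 0.0, 0.0, -0.1649] dist 0.2
-> [6.373e-01 2.192e-01 4.200e-02 9.710e+01] [0.0, 0.0, 0.14, 0.0, 0.0, -0.0] dist 0.07
```

Request:
{"op": "carry_out", "data": {"increments": [[[-0.365,0.165,0,0,0,-0.165],[-0.365,0.165,0,0,0,-0.165],[-0.365,0.165,0,0,0,-0.165],[-0.365,0.165,0,0,0,-0.165],[-0.365,0.165,0,0,0,-0.165]]]}}

```text
clock: 5.65
tcp_pos: [0.6394, 0.2181, 0.1112]
orientation: [-0.0, -0.015, 1.0, -0.0]
wrist_force: [-0.3, 0.3, -0.9]
finger_gap: 0.0336
grip_force: 30.4
```

```bash
python3 go.py .6373 .2192 .112 97.1 .6373 .2192 .042 97.1
```

```text
5.65 [0.6394 0.2181 0.1112] 91.67 tilt -1.0 gap 0.03358568573644631 F [-0.3  0.3 -0.9] 30.38400650024414 [ 0.21  0.56  0.13  1.15 -0.    0.18]
-> [ 0.6373  0.2192  0.112  97.1   ] [0.0041, 0.0024, -0.0015, 0.0, 0.0, -0.0151] dist 0.002
-> [6.373e-01 2.192e-01 4.200e-02 9.710e+01] [0.0, 0.0, 0.14, 0.0, 0.0, -0.0] dist 0.07
```

Request:
{"op": "carry_out", "data": {"increments": [[[0.004,0.002,0.0,0,0,-0.015],[0.004,0.002,0.0,0,0,-0.015],[0.004,0.002,0.06,0,0,-0.015],[0.004,0.002,0.11,0,0,-0.015],[0.004,0.002,0.11,0,0,-0.015]]]}}

```text
clock: 6.28
tcp_pos: [0.6339, 0.2202, 0.0548]
orientation: [-0.003, -0.059, 0.998, -0.0]
wrist_force: [-1.2, -1.1, -0.4]
finger_gap: 0.0338
grip_force: 30.4
```

```bash
python3 go.py .6373 .2192 .042 97.1; python3 - <<'E'
from h import *
a=shot('top','t3.png')['frame'][170:270,160:280]; b=shot('scene','s3.png')['frame'][150:250,190:310]
cv2.imwrite('pics/c4.png',cv2.resize(np.hstack([a,b]),None,fx=3.3,fy=3.3,interpolation=cv2.INTER_CUBIC))
E
```

```text
6.28 [0.6339 0.2202 0.0548] 96.78 tilt -1.0 gap 0.033819004429585846 F [-1.2 -1.1 -0.4] 30.354493260383606 [0.21 0.59 0.05 1.03 0.   0.1 ]
-> [6.373e-01 2.192e-01 4.200e-02 9.710e+01] [-0.0065, -0.0027, 0.0256, 0.0, 0.0, -0.0009] dist 0.013
```

View pics/c4.png

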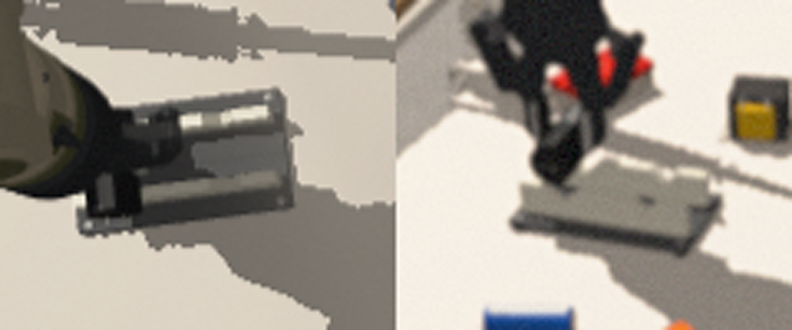

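Request:
{"op": "carry_out", "data": {"increments": [[[-0.0065,-0.003,0.013,0,0,-0.001],[-0.0065,-0.003,0.026,0,0,-0.001],[-0.0065,-0.003,0.026,0,0,-0.001],[-0.0065,-0.003,0.026,0,0,-0.001]]]}}

```text
clock: 6.88
tcp_pos: [0.6395, 0.2194, 0.0444]
orientation: [0.0, -0.063, 0.998, 0.0]
wrist_force: [-0.0, -0.1, 0.0]
finger_gap: 0.0336
grip_force: 30.4
```

```bash
python3 go.py .6373 .2192 .041 97.1
```

```text
6.88 [0.6395 0.2194 0.0444] 97.21 tilt -1.0 gap 0.03363132878497771 F [-0.  -0.1  0. ] 30.35538911819458 [0.21 0.61 0.04 1.01 0.   0.09]
-> [6.373e-01 2.192e-01 4.100e-02 9.710e+01] [0.0043, 0.0001, 0.0068, 0.0, 0.0, 0.0003] dist 0.004
```

Request:
{"op": "carry_out", "data": {"increments": [[[0.003,0,0.006,0,0,0],[0.003,0,0.006,0,0,0],[0.003,0,0.006,0,0,0]]]}}

```text
clock: 7.25
tcp_pos: [0.6382, 0.2195, 0.0416]
orientation: [0.0, -0.063, 0.998, 0.0]
wrist_force: [-0.1, 1.7, 1.9]
finger_gap: 0.0337
grip_force: 30.4
```

Request:
{"op": "carry_out", "data": {"increments": [[[0,0,0.001,0,0,0],[0,0,0.001,0,0,0],[0,0,0.001,0,0,0]]], "jaw": 0.3}}

```text
clock: 7.62
tcp_pos: [0.6379, 0.2191, 0.0407]
orientation: [-0.0, -0.063, 0.998, -0.0]
wrist_force: [-0.4, -1.5, 0.0]
finger_gap: 0.06
grip_force: 0.0
```

Request:
{"op": "carry_out", "data": {"increments": [[[0,0,-0.07,0,0,0],[0,0,-0.15,0,0,0],[0,0,-0.15,0,0,0]]]}}

```text
clock: 8.0
tcp_pos: [0.6406, 0.2198, 0.1201]
orientation: [0.004, -0.063, 0.998, 0.001]
wrist_force: [0.2, -0.5, 0.5]
finger_gap: 0.0595
grip_force: 0.0
```

```bash
python3 go.py .481 .1635 .11 23 .481 .1635 .010 23
```

```text
8.0 [0.6406 0.2198 0.1201] 97.22 tilt -1.0 gap 0.059481836696817406 F [ 0.2 -0.5  0.5] 0.0 [0.21 0.55 0.14 1.15 0.   0.09]
-> [ 0.481   0.1635  0.11   23.    ] [0.3308, -0.0716, 0.0202, 0.0, 0.0, 0.2062] dist 0.17
-> [4.810e-01 1.635e-01 1.000e-02 2.300e+01] [0.0, 0.0, 0.2, 0.0, 0.0, -0.0] dist 0.1
```

Request:
{"op": "carry_out", "data": {"increments": [[[0.331,-0.0715,0.02,0,0,0.206],[0.331,-0.0715,0.02,0,0,0.206],[0.331,-0.0715,0.02,0,0,0.206],[0.331,-0.0715,0.02,0,0,0.206],[0.331,-0.0715,0.02,0,0,0.206]]]}}

```text
clock: 8.62
tcp_pos: [0.4769, 0.1627, 0.1052]
orientation: [-0.0, 0.398, 0.918, -0.0]
wrist_force: [0.3, 0.1, -0.0]
finger_gap: 0.0596
grip_force: 0.0
```

```bash
python3 go.py .481 .1635 .10 23 .481 .1635 .010 23;  python3 - <<'E'
from h import *
for n in('top','scene'):
    c=shot(n,n+'4.png');W=cloud(c);P=W[(c['z_map']>0)&(abs(W[...,0]-.6373)<.08)&(abs(W[...,1]-.2192)<.045)&(W[...,2]>.045)&(W[...,2]<.075)]
    rc=cv2.minAreaRect((P[:,:2]*1000).astype(np.float32));print(n,len(P),rc,np.percentile(P[:,2],[50,95]))
    A=np.c_[P[:,:2]-P[:,:2].mean(0),np.ones(len(P))];q=P[:,2]>.055;print(np.linalg.lstsq(A[q],P[q,2],rcond=None)[0])
E
```

```text
8.62 [0.4769 0.1627 0.1052] 43.13 tilt -1.0 gap 0.05961381377422569 F [ 0.3  0.1 -0. ] 0.0 [ 0.17  0.25 -0.35  0.97  0.    0.99]
-> [ 0.481   0.1635  0.1    23.    ] [-0.0043, 0.0071, 0.0103, 0.0, 0.0, 0.0559] dist 0.007
-> [4.810e-01 1.635e-01 1.000e-02 2.300e+01] [0.0, 0.0, 0.18, 0.0, 0.0, -0.0] dist 0.09
top 525 ((637.41455078125, 218.53822326660156), (72.71491241455078, 33.98331069946289), 6.8506317138671875) [0.05972791 0.06477282]
[-0.0121696   0.02267718  0.06057381]
scene 274 ((636.95068359375, 216.0479736328125), (76.38067626953125, 31.716171264648438), 8.335963249206543) [0.06064296 0.06663897]
[0.00330711 0.24116669 0.06159441]
```

Request:
{"op": "carry_out", "data": {"increments": [[[-0.004,0.007,0,0,0,0.056],[-0.004,0.007,0,0,0,0.056],[-0.004,0.007,0.07,0,0,0.056],[-0.004,0.007,0.15,0,0,0.056],[-0.004,0.007,0.15,0,0,0.056]]]}}

```text
clock: 9.35
tcp_pos: [0.4789, 0.1633, 0.0278]
orientation: [-0.003, 0.548, 0.836, -0.003]
wrist_force: [-0.9, 0.4, 0.0]
finger_gap: 0.0598
grip_force: 0.0
```

```bash
python3 go.py .481 .1635 .010 23
```

```text
9.35 [0.4789 0.1633 0.0278] 23.5 tilt -1.0 gap 0.05984055399839168 F [-0.9  0.4  0. ] 0.0 [ 0.17  0.34 -0.44  0.79  0.    1.33]
-> [4.810e-01 1.635e-01 1.000e-02 2.300e+01] [-0.0014, 0.004, 0.0357, 0.0, 0.0, 0.0014] dist 0.018
```

Request:
{"op": "carry_out", "data": {"increments": [[[-0.001,0.003,0.034,0,0,0.001],[-0.001,0.003,0.034,0,0,0.001],[-0.001,0.003,0.034,0,0,0.001]]]}}

```text
clock: 9.72
tcp_pos: [0.4845, 0.1642, 0.015]
orientation: [0.0, 0.552, 0.834, 0.0]
wrist_force: [-0.1, 0.1, -0.0]
finger_gap: 0.0599
grip_force: 0.0
```

Request:
{"op": "carry_out", "data": {"increments": [[[0,0,0,0,0,0],[0,0,0,0,0,0],[0,0,0,0,0,0],[0,0,0,0,0,0],[0,0,0,0,0,0]]], "jaw": 1}}

```text
clock: 10.35
tcp_pos: [0.4813, 0.1629, 0.0152]
orientation: [-0.001, 0.552, 0.834, -0.002]
wrist_force: [-9.3, -4.3, 17.9]
finger_gap: 0.0198
grip_force: 29.8
```

Request:
{"op": "carry_out", "data": {"increments": [[[0,0,0,0,0,0],[0,0,0,0,0,0],[0,0,0.012,0,0,0],[0,0,0.012,0,0,0]]], "jaw": 0.3}}

```text
clock: 10.85
tcp_pos: [0.4832, 0.164, 0.007]
orientation: [-0.001, 0.552, 0.834, -0.0]
wrist_force: [0.8, -0.4, 0.9]
finger_gap: 0.0599
grip_force: 0.0
```

Request:
{"op": "carry_out", "data": {"increments": [[[0,0,0,0,0,0],[0,0,0,0,0,0],[0,0,0,0,0,0],[0,0,0,0,0,0],[0,0,0,0,0,0]]], "jaw": 1}}

```text
clock: 11.48
tcp_pos: [0.4838, 0.1641, 0.0079]
orientation: [0.0, 0.552, 0.834, 0.0]
wrist_force: [-0.6, -0.4, 1.2]
finger_gap: 0.0237
grip_force: 30.4
```

Request:
{"op": "carry_out", "data": {"increments": [[[0,0,-0.1,0,0,0],[0,0,-0.2,0,0,0]]]}}

```text
clock: 11.72
tcp_pos: [0.483, 0.1639, 0.1083]
orientation: [-0.001, 0.552, 0.834, -0.001]
wrist_force: [0.3, 1.0, -0.5]
finger_gap: 0.0237
grip_force: 30.3
```

```bash
python3 go.py .6457 .1518 .108 97.1 
```

```text
11.72 [0.483  0.1639 0.1083] 22.98 tilt -1.0 gap 0.023724830613251233 F [ 0.3  1.  -0.5] 30.31832456588745 [ 0.17  0.26 -0.33  0.98  0.    1.34]
-> [ 0.6457  0.1518  0.108  97.1   ] [-0.1494, 0.2901, 0.0006, 0.0, 0.0, -0.2059] dist 0.163
```

Request:
{"op": "carry_out", "data": {"increments": [[[-0.149,0.29,0,0,0,-0.206],[-0.149,0.29,0,0,0,-0.206],[-0.149,0.29,0,0,0,-0.206],[-0.149,0.29,0,0,0,-0.206],[-0.149,0.29,0,0,0,-0.206]]]}}

```text
clock: 12.35
tcp_pos: [0.6466, 0.1518, 0.1068]
orientation: [-0.001, 0.113, 0.994, -0.0]
wrist_force: [-0.7, 0.5, -0.3]
finger_gap: 0.0235
grip_force: 30.4
```

```bash
python3 go.py .6457 .1518 .108 97.1 
```

```text
12.35 [0.6466 0.1518 0.1068] 77.02 tilt -1.0 gap 0.02346031275189068 F [-0.7  0.5 -0.3] 30.35634756088257 [0.11 0.54 0.09 1.12 0.   0.34]
-> [ 0.6457  0.1518  0.108  97.1   ] [0.0018, -0.0005, -0.0024, 0.0, 0.0, -0.0558] dist 0.002
```

Request:
{"op": "carry_out", "data": {"increments": [[[0,0,0,0,0,-0.0555],[0,0,0,0,0,-0.0555],[0,0,0.05,0,0,-0.0555],[0,0,0.1,0,0,-0.0555],[0,0,0.1,0,0,-0.0555]]]}}

```text
clock: 12.98
tcp_pos: [0.6442, 0.1519, 0.0552]
orientation: [-0.003, -0.058, 0.998, -0.0]
wrist_force: [0.2, 0.3, -1.3]
finger_gap: 0.0237
grip_force: 30.3
```

Request:
{"op": "carry_out", "data": {"increments": [[[0,0,0,0,0,0],[0,0,0,0,0,0]]]}}

```text
clock: 13.22
tcp_pos: [0.6474, 0.1523, 0.0592]
orientation: [0.001, -0.058, 0.998, 0.0]
wrist_force: [-0.0, 0.2, 0.1]
finger_gap: 0.0237
grip_force: 30.3
```

```bash
python3 go.py .6457 .1518 .0386 97.1 
```

```text
13.22 [0.6474 0.1523 0.0592] 96.68 tilt -1.0 gap 0.023722068230512032 F [-0.   0.2  0.1] 30.344499349594116 [ 0.11  0.57  0.02  1.02  0.   -0.01]
-> [6.457e-01 1.518e-01 3.860e-02 9.710e+01] [0.0034, -0.0005, 0.0413, 0.0, 0.0, -0.0012] dist 0.021
```

Request:
{"op": "carry_out", "data": {"increments": [[[0.003,-0.0005,0.02,0,0,-0.001],[0.003,-0.0005,0.035,0,0,-0.001],[0.003,-0.0005,0.043,0,0,-0.001],[0.003,-0.0005,0.043,0,0,-0.001],[0.003,-0.0005,0.043,0,0,-0.001]]]}}

```text
clock: 13.85
tcp_pos: [0.6447, 0.1525, 0.0383]
orientation: [0.001, -0.062, 0.998, 0.001]
wrist_force: [-5.8, 1.9, 12.7]
finger_gap: 0.0238
grip_force: 31.6
```

Request:
{"op": "carry_out", "data": {"increments": [[[0,0,-0.003,0,0,0],[0,0,-0.003,0,0,0]]]}}

```text
clock: 14.1
tcp_pos: [0.6447, 0.1525, 0.0384]
orientation: [0.0, -0.062, 0.998, 0.001]
wrist_force: [-2.9, 2.4, 6.7]
finger_gap: 0.024
grip_force: 31.0
```

Request:
{"op": "carry_out", "data": {"increments": [[[0,0,0,0,0,0],[0,0,0,0,0,0],[0,0,0,0,0,0]]], "jaw": 0.4}}

```text
clock: 14.48
tcp_pos: [0.6447, 0.1514, 0.0373]
orientation: [-0.0, -0.061, 0.998, -0.0]
wrist_force: [-0.9, -0.4, -0.0]
finger_gap: 0.0509
grip_force: 0.0
```

Request:
{"op": "carry_out", "data": {"increments": [[[0,0,-0.07,0,0,0],[0,0,-0.15,0,0,0],[0,0,-0.15,0,0,0]]]}}

```text
clock: 14.85
tcp_pos: [0.6476, 0.1518, 0.1167]
orientation: [0.004, -0.061, 0.998, 0.0]
wrist_force: [0.2, 0.0, 0.2]
finger_gap: 0.0512
grip_force: 0.0
```

```bash
python3 go.py .485 .044 .11 155
```

```text
14.85 [0.6476 0.1518 0.1167] 97.02 tilt -1.0 gap 0.05116609274648616 F [0.2 0.  0.2] 0.0 [ 0.11  0.53  0.1   1.13 -0.   -0.01]
-> [4.85e-01 4.40e-02 1.10e-01 1.55e+02] [0.3491, -0.1743, 0.0134, 0.0, 0.0, -0.161] dist 0.195
```

Request:
{"op": "carry_out", "data": {"increments": [[[0.349,-0.174,0.013,0,0,-0.161],[0.349,-0.174,0.013,0,0,-0.161],[0.349,-0.174,0.013,0,0,-0.161],[0.349,-0.174,0.013,0,0,-0.161],[0.349,-0.174,0.013,0,0,-0.161]]]}}

```text
clock: 15.48
tcp_pos: [0.4804, 0.0433, 0.1054]
orientation: [-0.001, -0.508, 0.862, 0.0]
wrist_force: [0.2, -1.3, 0.2]
finger_gap: 0.0513
grip_force: 0.0
```

Request:
{"op": "carry_out", "data": {"increments": [[[0,0,0,0,0,-0.0145],[0,0,0,0,0,-0.0145]]]}}

```text
clock: 15.72
tcp_pos: [0.4818, 0.0439, 0.1055]
orientation: [-0.0, -0.544, 0.839, 0.0]
wrist_force: [0.1, 0.0, -0.2]
finger_gap: 0.051
grip_force: 0.0
```

```bash
python3 go.py .485 .044 .018 155;  python3 - <<'E'
from h import *
for n in('top','scene'):
    c=shot(n,n+'5.png');W=cloud(c)
    for p in((.6373,.2192),(.6457,.1518)):
        P=W[(c['z_map']>0)&(abs(W[...,0]-p[0])<.08)&(abs(W[...,1]-p[1])<.030)&(W[...,2]>.043)&(W[...,2]<.075)]
        if len(P)<20: print(n,len(P));continue
        rc=cv2.minAreaRect((P[:,:2]*1000).astype(np.float32));print(n,len(P),rc,np.percentile(P[:,2],[50,95]))
E
```

```text
15.72 [0.4818 0.0439 0.1055] 155.89 tilt -1.0 gap 0.051017455754176266 F [ 0.1  0.  -0.2] 0.0 [-0.08  0.22 -0.4   0.96  0.   -1.23]
-> [4.85e-01 4.40e-02 1.80e-02 1.55e+02] [-0.0029, -0.0058, 0.1751, 0.0, 0.0, 0.0025] dist 0.088
top 535 ((637.0642700195312, 218.58993530273438), (71.69905853271484, 33.94746398925781), 7.292323589324951) [0.06013493 0.06448035]
top 335 ((642.8242797851562, 151.17288208007812), (64.37445831298828, 25.040233612060547), 7.676548004150391) [0.05333462 0.05705395]
scene 157 ((633.01220703125, 222.06744384765625), (73.11804962158203, 32.945831298828125), 14.690292358398438) [0.0618883  0.06729176]
scene 52 ((639.0909423828125, 140.87750244140625), (16.41128158569336, 65.01175689697266), 81.90099334716797) [0.04926674 0.05520981]
```

Request:
{"op": "carry_out", "data": {"increments": [[[-0.003,-0.005,0.08,0,0,0.002],[-0.003,-0.005,0.17,0,0,0.002],[-0.003,-0.005,0.174,0,0,0.002],[-0.003,-0.005,0.174,0,0,0.002]]]}}

```text
clock: 16.32
tcp_pos: [0.4856, 0.0444, 0.02]
orientation: [0.0, -0.539, 0.842, 0.0]
wrist_force: [0.2, -0.2, 0.3]
finger_gap: 0.0512
grip_force: 0.0
```

Request:
{"op": "carry_out", "data": {"increments": [[[0,0,0,0,0,0],[0,0,0,0,0,0],[0,0,0,0,0,0],[0,0,0,0,0,0]]], "jaw": 1}}

```text
clock: 16.82
tcp_pos: [0.4867, 0.0443, 0.0209]
orientation: [0.001, -0.539, 0.842, -0.001]
wrist_force: [-1.8, -0.1, 7.3]
finger_gap: 0.021
grip_force: 32.8
```

Request:
{"op": "carry_out", "data": {"increments": [[[0,0,-0.1,0,0,0],[0,0,-0.19,0,0,0]]]}}

```text
clock: 17.08
tcp_pos: [0.485, 0.0443, 0.1159]
orientation: [0.0, -0.539, 0.842, 0.0]
wrist_force: [0.2, -0.0, -0.6]
finger_gap: 0.0209
grip_force: 32.0
```

```bash
python3 go.py .612 -.061 .112 180 .612 -.061 .04 180
```

```text
17.07 [0.485  0.0443 0.1159] 155.24 tilt -1.0 gap 0.02090837158325996 F [ 0.2 -0.  -0.6] 31.960421204566956 [-0.07  0.21 -0.38  0.98  0.   -1.21]
-> [ 6.12e-01 -6.10e-02  1.12e-01  1.80e+02] [0.0849, -0.3188, 0.0077, 0.0, 0.0, -0.0688] dist 0.165
-> [ 6.12e-01 -6.10e-02  4.00e-02  1.80e+02] [0.0, 0.0, 0.144, 0.0, 0.0, -0.0] dist 0.072
```

Request:
{"op": "carry_out", "data": {"increments": [[[0.085,-0.319,0,0,0,-0.069],[0.085,-0.319,0,0,0,-0.069],[0.085,-0.319,0,0,0,-0.069],[0.085,-0.319,0.06,0,0,-0.069],[0.085,-0.319,0.12,0,0,-0.069]]]}}

```text
clock: 17.7
tcp_pos: [0.6132, -0.0619, 0.0542]
orientation: [-0.0, 0.707, -0.707, 0.001]
wrist_force: [0.6, 0.8, -0.5]
finger_gap: 0.0212
grip_force: 32.0
```

Request:
{"op": "carry_out", "data": {"increments": [[[0,0,0,0,0,0],[0,0,0,0,0,0]]]}}

```text
clock: 17.95
tcp_pos: [0.6129, -0.0611, 0.0555]
orientation: [-0.0, 0.708, -0.707, 0.001]
wrist_force: [0.4, -0.6, -0.7]
finger_gap: 0.0212
grip_force: 32.0
```

```bash
python3 go.py .612 -.061 .028 180
```

```text
17.95 [ 0.6129 -0.0611  0.0555] -179.9 tilt -1.0 gap 0.021162706192383838 F [ 0.4 -0.6 -0.7] 31.968698501586914 [-0.23  0.49 -0.13  0.95  0.   -1.8 ]
-> [ 6.12e-01 -6.10e-02  2.80e-02  1.80e+02] [-0.0001, 0.0017, 0.055, 0.0, 0.0, 0.0003] dist 0.028
```

Request:
{"op": "carry_out", "data": {"increments": [[[0,0,0.03,0,0,0],[0,0,0.048,0,0,0],[0,0,0.056,0,0,0],[0,0,0.056,0,0,0]]]}}

```text
clock: 18.45
tcp_pos: [0.6117, -0.0608, 0.027]
orientation: [0.0, 0.708, -0.707, -0.0]
wrist_force: [-3.7, 0.6, 6.3]
finger_gap: 0.0214
grip_force: 32.8
```

Request:
{"op": "carry_out", "data": {"increments": [[[0,0,0,0,0,0],[0,0,0,0,0,0],[0,0,0,0,0,0]]], "jaw": 0.4}}

```text
clock: 18.82
tcp_pos: [0.6123, -0.061, 0.0261]
orientation: [0.0, 0.708, -0.707, -0.0]
wrist_force: [0.4, 0.1, 0.4]
finger_gap: 0.051
grip_force: 0.0
```

Request:
{"op": "carry_out", "data": {"increments": [[[0,0,-0.08,0,0,0],[0,0,-0.16,0,0,0],[0,0,-0.16,0,0,0]]]}}

```text
clock: 19.2
tcp_pos: [0.615, -0.0616, 0.1101]
orientation: [-0.002, 0.708, -0.707, 0.003]
wrist_force: [-0.4, 0.3, -0.2]
finger_gap: 0.0513
grip_force: 0.0
```

```bash
python3 go.py .470 -.0775 .09 177.3; python3 - <<'E'
from h import *
c=shot('top','t6.png');b=shot('scene','s6.png')['frame'][200:290,230:350]
a=c['frame'][170:260,280:400]
cv2.imwrite('pics/c5.png',cv2.resize(np.hstack([a,b]),None,fx=3.3,fy=3.3,interpolation=cv2.INTER_CUBIC))
E
```

```text
19.2 [ 0.615  -0.0616  0.1101] -179.91 tilt -1.0 gap 0.05128850369959067 F [-0.4  0.3 -0.2] 0.0 [-0.23  0.45 -0.05  1.06  0.   -1.8 ]
-> [ 4.700e-01 -7.750e-02  9.000e-02  1.773e+02] [0.0312, 0.2901, 0.0401, 0.0, 0.0, 0.0078] dist 0.147
```

View pics/c5.png

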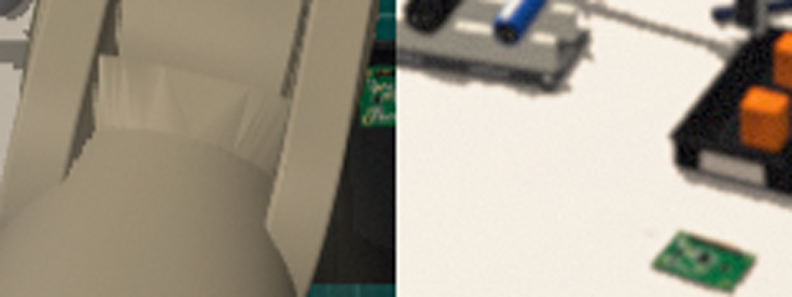

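Request:
{"op": "carry_out", "data": {"increments": [[[0.031,0.29,0.03,0,0,0.008],[0.031,0.29,0.03,0,0,0.008],[0.031,0.29,0.06,0,0,0.008],[0.031,0.29,0.14,0,0,0.008],[0.031,0.29,0.14,0,0,0.008]]], "jaw": 0.2}}

```text
clock: 19.92
tcp_pos: [0.4634, -0.0756, 0.0332]
orientation: [-0.002, -0.69, 0.724, 0.004]
wrist_force: [-0.4, -0.2, -0.3]
finger_gap: 0.0681
grip_force: 0.0
```

Request:
{"op": "carry_out", "data": {"increments": [[[0,0,0,0,0,0],[0,0,0,0,0,0]]]}}

```text
clock: 20.18
tcp_pos: [0.4685, -0.077, 0.0373]
orientation: [0.0, -0.69, 0.724, -0.001]
wrist_force: [0.4, 0.1, 0.2]
finger_gap: 0.0684
grip_force: 0.0
```

```bash
python3 go.py .470 -.0775 .007 177.3
```

```text
20.18 [ 0.4685 -0.077   0.0373] 177.23 tilt -1.0 gap 0.0683665790198819 F [0.4 0.1 0.2] 0.0 [-0.33  0.27 -0.52  0.78  0.   -1.85]
-> [ 4.700e-01 -7.750e-02  7.000e-03  1.773e+02] [0.0008, -0.003, 0.0606, 0.0, 0.0, -0.0002] dist 0.03
```

Request:
{"op": "carry_out", "data": {"increments": [[[0.001,-0.003,0.04,0,0,0],[0.001,-0.003,0.06,0,0,0],[0.001,-0.003,0.063,0,0,0],[0.001,-0.003,0.063,0,0,0]]]}}

```text
clock: 20.68
tcp_pos: [0.469, -0.0774, 0.0051]
orientation: [0.0, -0.69, 0.724, -0.0]
wrist_force: [0.4, -0.2, 0.2]
finger_gap: 0.0681
grip_force: 0.0
```

Request:
{"op": "carry_out", "data": {"increments": [[[0,0,0,0,0,0],[0,0,0,0,0,0],[0,0,0,0,0,0],[0,0,0,0,0,0]]], "jaw": 1}}

```text
clock: 21.18
tcp_pos: [0.4693, -0.0775, 0.0055]
orientation: [0.0, -0.69, 0.724, -0.0]
wrist_force: [-1.8, -0.0, 6.0]
finger_gap: 0.0384
grip_force: 30.2
```

Request:
{"op": "carry_out", "data": {"increments": [[[0,0,-0.1,0,0,0],[0,0,-0.19,0,0,0],[0,0,-0.19,0,0,0]]]}}

```text
clock: 21.55
tcp_pos: [0.4716, -0.0783, 0.1033]
orientation: [0.002, -0.69, 0.724, -0.003]
wrist_force: [-0.1, -0.4, -0.4]
finger_gap: 0.0382
grip_force: 30.7
```

```bash
python3 go.py .611 -.239 .10 180
```

```text
21.55 [ 0.4716 -0.0783  0.1033] 177.21 tilt -1.0 gap 0.038161080713852095 F [-0.1 -0.4 -0.4] 30.675421357154846 [-0.33  0.2  -0.42  0.94  0.   -1.85]
-> [ 6.11e-01 -2.39e-01  1.00e-01  1.80e+02] [0.3075, -0.2941, 0.0066, 0.0, 0.0, -0.0077] dist 0.213
```

Request:
{"op": "carry_out", "data": {"increments": [[[0.3075,-0.294,0,0,0,-0.0077],[0.3075,-0.294,0,0,0,-0.0077],[0.3075,-0.294,0,0,0,-0.0077],[0.3075,-0.294,0,0,0,-0.0077],[0.3075,-0.294,0.09,0,0,-0.0077]]]}}

```text
clock: 22.18
tcp_pos: [0.6121, -0.2418, 0.0562]
orientation: [0.001, -0.706, 0.708, -0.004]
wrist_force: [0.2, -0.5, -1.2]
finger_gap: 0.0384
grip_force: 30.7
```

Request:
{"op": "carry_out", "data": {"increments": [[[0,0,0,0,0,0],[0,0,0,0,0,0]]]}}

```text
clock: 22.42
tcp_pos: [0.6076, -0.2376, 0.0547]
orientation: [-0.0, -0.707, 0.707, 0.001]
wrist_force: [0.4, -0.8, -0.1]
finger_gap: 0.0385
grip_force: 30.7
```

```bash
python3 go.py .611 -.239 .0125 180
```

```text
22.43 [ 0.6076 -0.2376  0.0547] 180.0 tilt -1.0 gap 0.0384678746819453 F [ 0.4 -0.8 -0.1] 30.661211013793945 [-0.5   0.56 -0.02  1.    0.   -2.07]
-> [ 6.11e-01 -2.39e-01  1.25e-02  1.80e+02] [0.0029, -0.0068, 0.0844, 0.0, 0.0, -0.0] dist 0.042
```

Request:
{"op": "carry_out", "data": {"increments": [[[0.003,-0.006,0.04,0,0,0],[0.003,-0.006,0.07,0,0,0],[0.003,-0.006,0.08,0,0,0],[0.003,-0.006,0.085,0,0,0],[0.003,-0.006,0.085,0,0,0]]]}}

```text
clock: 23.05
tcp_pos: [0.6112, -0.2396, 0.0123]
orientation: [0.0, -0.707, 0.707, -0.0]
wrist_force: [0.2, 0.0, -0.1]
finger_gap: 0.0382
grip_force: 30.7
```

Request:
{"op": "carry_out", "data": {"increments": [[[0,0,0.003,0,0,0],[0,0,0.003,0,0,0]]]}}

```text
clock: 23.3
tcp_pos: [0.6116, -0.2398, 0.0115]
orientation: [0.0, -0.707, 0.707, -0.001]
wrist_force: [-0.2, -0.7, 2.9]
finger_gap: 0.0381
grip_force: 30.9
```

Request:
{"op": "carry_out", "data": {"increments": [[[0,0,0,0,0,0],[0,0,0,0,0,0],[0,0,0,0,0,0]]], "jaw": 0.38}}

```text
clock: 23.68
tcp_pos: [0.611, -0.2395, 0.0106]
orientation: [0.0, -0.707, 0.707, 0.0]
wrist_force: [-0.3, -0.8, 0.2]
finger_gap: 0.0531
grip_force: 0.0
```

Request:
{"op": "carry_out", "data": {"increments": [[[0,0,-0.08,0,0,0],[0,0,-0.17,0,0,0],[0,0,-0.17,0,0,0]]]}}

```text
clock: 24.05
tcp_pos: [0.6139, -0.241, 0.1004]
orientation: [0.001, -0.707, 0.707, -0.004]
wrist_force: [0.3, -0.5, -0.1]
finger_gap: 0.0529
grip_force: 0.0
```

```bash
python3 go.py .459 -.332 .09 207.3; python3 go.py .459 -.332 .09 27.3
```

```text
24.05 [ 0.6139 -0.241   0.1004] 179.98 tilt -1.0 gap 0.05289906849782613 F [ 0.3 -0.5 -0.1] 0.0 [-0.5   0.53  0.05  1.09  0.   -2.07]
-> [ 4.590e-01 -3.320e-01  9.000e-02  2.073e+02] [0.182, 0.3098, 0.0209, 0.0, 0.0, -0.0759] dist 0.18
24.05 [ 0.6139 -0.241   0.1004] 179.98 tilt -1.0 gap 0.05289906849782613 F [ 0.3 -0.5 -0.1] 0.0 [-0.5   0.53  0.05  1.09  0.   -2.07]
-> [ 0.459 -0.332  0.09  27.3  ] [0.182, 0.3098, 0.0209, 0.0, 0.0, 0.4241] dist 0.18
```

Request:
{"op": "carry_out", "data": {"increments": [[[0.182,0.31,0.01,0,0,-0.076],[0.182,0.31,0.01,0,0,-0.076],[0.182,0.31,0.01,0,0,-0.076],[0.182,0.31,0.06,0,0,-0.076],[0.182,0.31,0.1,0,0,-0.076]]], "jaw": 0.15}}

```text
clock: 24.68
tcp_pos: [0.4547, -0.3308, 0.0445]
orientation: [-0.0, 0.854, -0.521, -0.0]
wrist_force: [0.3, 0.5, -0.1]
finger_gap: 0.0727
grip_force: 0.0
```

Request:
{"op": "carry_out", "data": {"increments": [[[0,0,0,0,0,0],[0,0,0,0,0,0]]]}}

```text
clock: 24.92
tcp_pos: [0.4563, -0.3305, 0.0459]
orientation: [-0.0, 0.854, -0.52, -0.0]
wrist_force: [0.6, 0.6, -0.2]
finger_gap: 0.0726
grip_force: 0.0
```

```bash
python3 go.py .459 -.332 .009 207.3
```

```text
24.93 [ 0.4563 -0.3305  0.0459] -152.64 tilt -1.0 gap 0.07264562422399679 F [ 0.6  0.6 -0.2] 0.0 [-0.77  0.41 -0.28  0.88  0.   -2.82]
-> [ 4.590e-01 -3.320e-01  9.000e-03  2.073e+02] [0.0052, -0.0035, 0.0738, 0.0, 0.0, 0.0002] dist 0.037
```

Request:
{"op": "carry_out", "data": {"increments": [[[0.005,-0.0035,0.04,0,0,0],[0.005,-0.0035,0.07,0,0,0],[0.005,-0.0035,0.073,0,0,0],[0.005,-0.0035,0.073,0,0,0]]]}}

```text
clock: 25.42
tcp_pos: [0.4589, -0.3319, 0.0095]
orientation: [-0.0, 0.854, -0.52, 0.0]
wrist_force: [-0.4, -1.1, -0.6]
finger_gap: 0.073
grip_force: 0.0
```

Request:
{"op": "carry_out", "data": {"increments": [[[0,0,0,0,0,0],[0,0,0,0,0,0],[0,0,0,0,0,0],[0,0,0,0,0,0]]], "jaw": 1}}

```text
clock: 25.92
tcp_pos: [0.4591, -0.3322, 0.0101]
orientation: [0.0, 0.854, -0.52, 0.001]
wrist_force: [-0.9, 2.2, 5.1]
finger_gap: 0.0381
grip_force: 30.6
```

Request:
{"op": "carry_out", "data": {"increments": [[[0,0,-0.1,0,0,0],[0,0,-0.2,0,0,0],[0,0,-0.2,0,0,0]]]}}

```text
clock: 26.3
tcp_pos: [0.4612, -0.3342, 0.1136]
orientation: [0.001, 0.854, -0.52, 0.004]
wrist_force: [0.5, 0.5, -0.5]
finger_gap: 0.0382
grip_force: 31.2
```

```bash
python3 go.py .611 -.150 .11 180
```

```text
26.3 [ 0.4612 -0.3342  0.1136] -152.65 tilt -1.0 gap 0.038236371816855734 F [ 0.5  0.5 -0.5] 31.213748963491526 [-0.77  0.36 -0.18  1.02  0.   -2.82]
-> [ 6.11e-01 -1.50e-01  1.10e-01  1.80e+02] [-0.1896, -0.4353, 0.0072, 0.0, 0.0, 0.076] dist 0.237
```

Request:
{"op": "carry_out", "data": {"increments": [[[-0.19,-0.435,0,0,0,0.076],[-0.19,-0.435,0,0,0,0.076],[-0.19,-0.435,0,0,0,0.076],[-0.19,-0.435,0,0,0,0.076],[-0.19,-0.435,0,0,0,0.076]]]}}

```text
clock: 26.92
tcp_pos: [0.6098, -0.1437, 0.1074]
orientation: [-0.0, 0.709, -0.705, -0.001]
wrist_force: [-0.1, 0.1, -0.9]
finger_gap: 0.0384
grip_force: 31.3
```

Request:
{"op": "carry_out", "data": {"increments": [[[0,0,0.06,0,0,0],[0,0,0.11,0,0,0],[0,0,0.11,0,0,0]]]}}

```text
clock: 27.3
tcp_pos: [0.6052, -0.1473, 0.0509]
orientation: [-0.001, -0.707, 0.708, 0.003]
wrist_force: [0.5, 0.5, -0.9]
finger_gap: 0.0379
grip_force: 31.3
```

```bash
python3 go.py .611 -.150 .0165 180
```

```text
27.3 [ 0.6052 -0.1473  0.0509] 179.94 tilt -1.0 gap 0.037948355629176804 F [ 0.5  0.5 -0.9] 31.259812592470553 [-0.37  0.51 -0.1   0.96 -0.   -1.94]
-> [ 6.11e-01 -1.50e-01  1.65e-02  1.80e+02] [0.0053, -0.0116, 0.0688, 0.0, 0.0, -0.0002] dist 0.035
```

Request:
{"op": "carry_out", "data": {"increments": [[[0.003,-0.007,0,0,0,0],[0.003,-0.007,0.03,0,0,0],[0.003,-0.007,0.06,0,0,0],[0.003,-0.007,0.07,0,0,0],[0.003,-0.007,0.07,0,0,0]]]}}

```text
clock: 27.92
tcp_pos: [0.6113, -0.1489, 0.0184]
orientation: [-0.0, -0.707, 0.707, 0.001]
wrist_force: [-0.7, -0.4, -0.6]
finger_gap: 0.0382
grip_force: 31.3
```

Request:
{"op": "carry_out", "data": {"increments": [[[0,0,0,0,0,0],[0,0,0,0,0,0]]]}}

```text
clock: 28.18
tcp_pos: [0.6123, -0.1493, 0.0198]
orientation: [0.0, -0.707, 0.707, -0.0]
wrist_force: [-0.2, -0.7, -0.9]
finger_gap: 0.0384
grip_force: 31.3
```

Request:
{"op": "carry_out", "data": {"increments": [[[0,0,0.004,0,0,0],[0,0,0.008,0,0,0],[0,0,0.008,0,0,0]]]}}

```text
clock: 28.55
tcp_pos: [0.6121, -0.1492, 0.0161]
orientation: [0.0, -0.707, 0.707, -0.0]
wrist_force: [-1.1, -0.0, 4.8]
finger_gap: 0.0381
grip_force: 31.8
```

Request:
{"op": "carry_out", "data": {"increments": [[[0,0,0,0,0,0],[0,0,0,0,0,0],[0,0,0,0,0,0]]], "jaw": 0.38}}

```text
clock: 28.92
tcp_pos: [0.6118, -0.1491, 0.015]
orientation: [-0.0, -0.707, 0.707, 0.0]
wrist_force: [-0.0, 0.5, -0.0]
finger_gap: 0.0527
grip_force: 0.0
```

Request:
{"op": "carry_out", "data": {"increments": [[[0,0,-0.08,0,0,0],[0,0,-0.18,0,0,0],[0,0,-0.18,0,0,0],[0,0,-0.18,0,0,0]]]}}

```text
clock: 29.42
tcp_pos: [0.6117, -0.1491, 0.105]
orientation: [0.0, -0.707, 0.707, 0.0]
wrist_force: [0.1, 0.6, -0.1]
finger_gap: 0.0531
grip_force: 0.0
```

```bash
python3 go.py .42 -.35 .13 180
```

```text
29.43 [ 0.6117 -0.1491  0.105 ] 179.99 tilt -1.0 gap 0.05308854066143946 F [ 0.1  0.6 -0.1] 0.0 [-0.37  0.48 -0.02  1.08  0.   -1.94]
-> [ 4.2e-01 -3.5e-01  1.3e-01  1.8e+02] [0.402, 0.3834, -0.0499, 0.0, 0.0, -0.0] dist 0.279
```

Request:
{"op": "carry_out", "data": {"increments": [[[0.4,0.38,-0.05,0,0,0],[0.4,0.38,-0.05,0,0,0],[0.4,0.38,-0.05,0,0,0],[0.4,0.38,-0.05,0,0,0],[0.4,0.38,-0.05,0,0,0]]]}}

```text
clock: 30.05
tcp_pos: [0.4188, -0.3504, 0.1287]
orientation: [-0.0, -0.706, 0.708, 0.001]
wrist_force: [1.0, 0.2, 0.1]
finger_gap: 0.0529
grip_force: 0.0
```

```bash
python3 - <<'E'
from h import *
a=shot('top','t7.png')['frame'][165:275,160:440]; b=shot('scene','s7.png')['frame'][180:290,180:460]
cv2.imwrite('pics/c6.png',cv2.resize(np.vstack([a,b]),None,fx=2.6,fy=2.6,interpolation=cv2.INTER_CUBIC))
E
```

```text
(no output)
```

View pics/c6.png

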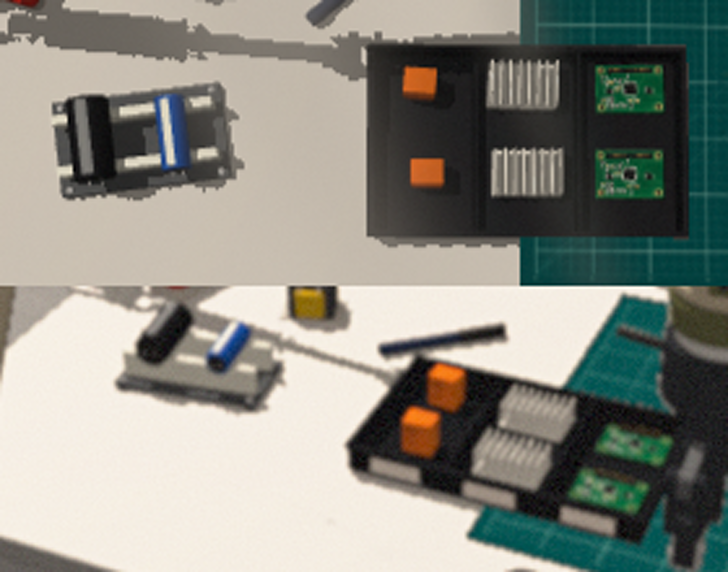

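The picture shows the loose relay (427,172), heat sink (527,172) and board (629,174) upright in their bays. Both cans lie in their notches, at (90,138) and (171,132), and the arm is clear.

```bash
python3 -c "
from workcell import env
print(env.hand_in())"
```

```text
the job is handed in; nothing more can be done
None
```

I handed the job in at about 30 s: in the last pictures the relay, heat sink and board stood flat in their matching bays and both cans lay seated in their notches with the arm clear, but the hand-in returned no verdict.

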